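# Fetch the small tub from behind the jars and stack it

### The job

The small lidded tub at the back of the rimmed tray belongs on top of the big tub, but two containers stand in front of it and a red-capped spice jar stands on the big tub's lid: first stand all three of these together on the flat wooden board, then take the small tub and stack it squarely on the big tub so that its four corner feet drop into the corner pockets of the lid. Then put the two containers back on the tray, each on the very spot where it stood at the start, and stand the spice jar on the oblong cork patch that the small tub has left at the back of the tray. Keep everything upright and leave the drinking glass and the canister at the back alone.

Things in the scene. Friction and masses are not known exactly. Their poses are not given: they have to be found in the camera images.
- tray: Brown wooden tray, fixed, 165 (x) x 170 (y) mm, floor 10 mm thick, rim 16 mm high. Origin: centre of underside; +x to its back. Flush cork patches on its floor: two round, 69 mm across, at x -43, y +37 and -37 mm (front); one oblong, 64 (x) x 96 (y) mm, at x +33, y 0 (back). Tray, board and big tub change places between starts.
- board: Pale flat wooden board without a rim, dark stripe near each end, fixed, 130 (x) x 210 (y) x 18 mm: the side area. Origin: centre of its underside; z up, y along its length.
- base_tub: Big tub: white box, grey lid, fixed, 60 (x) x 92 (y) x 76 mm high; carries the spice jar at the start. Origin: centre of underside; y along its length. Four square pockets in the corners of the lid's top, 16 x 16 mm, 6 mm deep (floor 70 mm above the origin), centred at x +-19, y +-35 mm; flat between them.
- small_tub: Small tub, loose, 0.2 kg: white box, fixed grey lid 60 (x) x 92 (y) mm, lid edge 42 to 58 mm above the origin (grip it across x), on the tray's oblong patch. Origin: centre, at the feet's soles; y along its length. Four round tapered feet, 12 mm across (8 at the sole), 7 long, at x +-19, y +-35 mm. Seated, its origin is 70 mm above the big tub's; half a turn round fits too.
- lidded_jar: Glass jar with a black lid, loose, 0.26 kg, round, 66 mm across, 126 mm high; stands on one of the two round patches. Origin: centre of its underside; z up. The black lid is fixed, from 110 to 126 mm.
- drum: Blue and white card drum, loose, 0.45 kg, round, 67 mm across, 146 mm high with its low cap; stands on the other round patch, which of the two changes. Origin: centre of its underside; z up.
- spice_jar: Small spice jar with a red cap, loose, 0.11 kg, round, 45 mm across, 106 mm high, the cap from 85 to 106 mm; stands on the big tub's lid at the start. Origin: centre of its underside; z up.
- glass_tumbler: Clear drinking glass at the back of the worktop, 80 mm across, 91 mm high; not to be moved. Origin: centre of its underside.
- canister: Light grey lidded canister with a knob, at the back of the worktop, 70 mm across, 120 mm high; not to be moved. Origin: centre of its underside.
Mind the look-alikes: they are no part of the job. What is shaped like the spice_jar but purple is not meant.

How it is judged:
On the way, in this order (a step that is already met when the one before it is completed fails the run):
1. the lidded jar, the drum and the spice jar all stand on the board (x of lidded_jar in the frame of board between -0.065 and 0.065 m and y of lidded_jar in the frame of board between -0.105 and 0.105 m and z of lidded_jar in the frame of board between 0.013 and 0.023 m and linear speed of each of lidded_jar, drum, spice_jar below 0.03 m/s and angular speed of each of lidded_jar, drum, spice_jar below 0.3 rad/s and angle between each of lidded_jar, drum, spice_jar's own z axis and vertical below 0.1 rad and x of drum in the frame of board between -0.065 and 0.065 m and y of drum in the frame of board between -0.105 and 0.105 m and z of drum in the frame of board between 0.013 and 0.023 m and x of spice_jar in the frame of board between -0.065 and 0.065 m and y of spice_jar in the frame of board between -0.105 and 0.105 m and z of spice_jar in the frame of board between 0.013 and 0.023 m), for 0.2 s.
2. the small tub sits on the big tub, its feet in the lid's pockets (z of small_tub in the frame of base_tub between 0.066 and 0.0735 m and horizontal distance between small_tub and base_tub below 0.006 m and angle between the x axis of small_tub and the x axis of base_tub, either way round below 0.12 rad and angle between small_tub's own z axis and vertical below 0.06 rad), for 0.2 s.
At the end, for the whole second after the job is handed in: Small tub level on the big tub, feet in the pockets (origin 66-73.5 mm above the big tub's, 6 mm sideways, 0.12 rad); jar and drum each within 15 mm of its start; spice jar on the tray's oblong patch (tray x 5-65, y +-45 mm); all upright, released, at rest (all of step 2 and linear speed of each of small_tub, lidded_jar, drum, spice_jar below 0.03 m/s and distance of each of lidded_jar, drum from where it was at the start of the episode below 0.015 m and angular speed of each of lidded_jar, drum, spice_jar below 0.3 rad/s and angle between each of lidded_jar, drum, spice_jar's own z axis and vertical below 0.1 rad and x of spice_jar in the frame of tray between 0.005 and 0.065 m and y of spice_jar in the frame of tray between -0.045 and 0.045 m and z of spice_jar in the frame of tray between 0.005 and 0.015 m); the robot touches nothing.
It fails at once if a moved thing is tipped by more than 0.5 rad (angle between any of small_tub, lidded_jar, drum, spice_jar's own z axis and vertical above 0.5 rad).
It fails at once if the drinking glass or the canister is shifted by more than 15 mm (distance of any of glass_tumbler, canister from where it was at the start of the episode above 0.015 m).
It also fails if it takes over 128 s, if anything falls off the work surface, if the arm or the gripper's body presses on something with over 40 N, if the wrist force passes 120 N, or if a joint passes its speed limit or range.

### The arm

A 7-joint arm with a two-finger parallel gripper is mounted at the origin on a cart in front of the work surface, level with it; the furniture and walls round the work are solid. World frame = base frame: x ahead of the robot, y to its left, z up, the work surface at z = 0. Lengths are in m, angles in rad, forces in N, time in s.
With the tool pointing down it reaches from about 0.35 to 0.9 m from the base axis. Payload 8.1 kg.
Tool frame: the origin (TCP) lies on the front face of the gripper's body, between the roots of the fingers; the fingertips stand 66 mm ahead of it and the grasp point (between the pads) lies 47 mm ahead of it (arm.finger_overhang is the distance from the TCP to the fingertips, in m); z points along the fingers, y is the line along which they close (so a half turn about z gives the same grasp; the last joint's range is limited). The gripper opens to 92 mm and grips with 3 to 60 N. Pads are 19 mm wide; open, the fingers measure 130 mm over their backs; the gripper's body (75 mm by 190 mm) begins 47 mm behind the grasp point.
Start: joints at [1.093, 0.434, 0.025, 1.573, -0.012, 1.134, -0.075], TCP at [0.229, -0.582, 0.292] pointing down, gripper open.
Joint ranges: [-2.62, 2.62], [-0.44, 2.09], [-1.27, 1.32], [0.08, 2.57], [-1.32, 4.46], [0.12, 2], [-2.74, 2.74]. Speed limits (rad/s): [2.22, 2.22, 3.01, 3.01, 3.14, 3.14, 3.14].

### API

Orientations are given as a rotation vector (axis times angle).
In Python, from cell import readout, cams, workorder, spotter, arm gives the robot as it stands.
- The arm moves only by the shell command python3 -m creep 'ROWS' [FORCE]. ROWS is a JSON list of rows, 1 to 10 of them, each written [[dx, dy, dz], turn, opening]: dx, dy, dz in shares of the most that a row can go, 1 being 50 mm, then a turn about the tool's z in parts of the range, where 1.0 means 45 degrees, then the opening from 0.0 (shut) to 1.0 (fully open); each row shifts and turns the commanded pose from where the row before left it, along the tool's axes as they then stand; what a row does not reach is not made up. A row lasts 1/10 s, in which the tool goes at most 0.05 m and 0.15 rad, less where a joint would pass 70% of its speed; a pose out of reach is approached as far as the arm can. The fingers move at their own pace and stop on an object; FORCE is the grip in N (left out, the last holds). Time passes only in rows, so rows that do not move let the fingers close. It prints the time, the measured TCP pose, the force, the opening and the grip force at its end. No shift or turn number may pass 1 either way. Input that does not fit is refused with a message, and nothing moves.
- readout.observe(): the state, without advancing time (a new reading comes with each control period).
- cams.get_image(name): name is "side" or "top" or "wrist"; returns a dict with "image" (480x640x3 uint8, blue, green, red), "fx", "fy", "cx", "cy" (pixels), "cam_to_world" (4x4, takes a point from camera to world coordinates); the wrist camera has in their place "mount" (4x4, takes a point from camera to tool coordinates, whose origin is the TCP and whose axes are the flange's). Camera axes: x right, y down, z forward; pixel columns grow to the right and rows downward; lengths in m; the calibration is good to about 2 mm. A picture is of the moment at which its call begins: read the wrist's pose just before it. There is no depth.
- workorder.sign_off(): hands the job in; it is judged then, once.
Trained networks look in a picture, given as the dict that the camera call returned (one of the last four; its "shot" number tells which), for a name from the list of things; names that differ only in an ending like _2 or _b are one class to them, and where a whole thing is asked for, a point or a joint stands for the part that bears it (a point fixed in the world has none). Each returns a list of dicts, best first, with "score" (0 to 1); they miss things now and then, are a little off and sometimes report something else, mostly with a low value. They report only what shows in the picture. A call takes as long as a camera call. They do not tell look-alikes from the thing itself.
- spotter.boxes_of(picture, name): "centre" ([x, y, z] in m, in the coordinates of the camera as it stood for that picture, good to about 4 mm: the middle of the surface that is visible of it).
The state is a dict: "clock": time; "joints": joint angles; "dq": joint speeds; "joint_efforts": joint torques, N m; "position": TCP position; "ee_rot": TCP orientation; "force": force on the tool from outside, world axes, zero at the start; "ft_torque": the same for the moment, N m; "width": opening from 0.0 (shut) to 1.0 (fully open); "gripper_force": force on a finger pad.
Only numpy, scipy, OpenCV 4.12 (cv2) and the standard library are available. Lean on these libraries where they do the work, as an engineer would, in place of code of your own. Each camera call takes 0.05 s, during which the arm holds its last target. There are 200 camera calls.

## Working session

There is one attempt and no reset: what is moved stays moved. The work goes in short steps, Python scripts to look and compute and a shell command to move; the robot and the scene stay as the last step left them, time stands still between calls to the robot, and variables do not carry over. Pictures are saved under pics/ and viewed, at most 14 in all, crops included, and the job is handed in when it is done.

```bash
mkdir -p pics; ls
cat > h.py <<'E'
import numpy as np, cv2
from cell import readout, cams, workorder, spotter, arm
from scipy.spatial.transform import Rotation as R
def look(name):
    s=readout.observe()
    p=cams.get_image(name)
    if 'cam_to_world' in p: T=np.array(p['cam_to_world'])
    else:
        W=np.eye(4);W[:3,:3]=R.from_rotvec(s['ee_rot']).as_matrix();W[:3,3]=s['position'];T=W@np.array(p['mount'])
    return p,T
def find(p,T,name,n=3):
    out=[]
    for d in spotter.boxes_of(p,name)[:n]:
        c=np.array(d['centre']);w=T[:3,:3]@c+T[:3,3]
        u=p['fx']*c[0]/c[2]+p['cx'];v=p['fy']*c[1]/c[2]+p['cy']
        out.append((round(d['score'],2),w.round(4).tolist(),[int(u),int(v)]))
    return out
def ray(p,T,u,v,z):
    d=T[:3,:3]@np.array([(u-p['cx'])/p['fx'],(v-p['cy'])/p['fy'],1]);o=T[:3,3]
    return o+d*(z-o[2])/d[2]
def proj(p,T,w):
    c=T[:3,:3].T@(np.array(w)-T[:3,3]);return [p['fx']*c[0]/c[2]+p['cx'],p['fy']*c[1]/c[2]+p['cy']]
E
python3 - <<'E'
from h import *
s=readout.observe();print({k:np.round(v,3).tolist() for k,v in s.items()})
for c in ['top','side']:
    p,T=look(c);cv2.imwrite(f'pics/{c}0.png',p['image']);print(c,T.round(3).tolist(),p['fx'])
    for n in ['tray','board','base_tub','small_tub','lidded_jar','drum','spice_jar','glass_tumbler','canister']:print(n,find(p,T,n))
E
```

```text
pics
{'clock': 0.0, 'joints': [1.093, 0.435, 0.025, 1.574, -0.012, 1.134, -0.075], 'dq': [-0.001, -0.0, -0.002, -0.0, -0.002, 0.001, -0.0], 'joint_efforts': [-0.0, -66.785, 0.986, -31.446, -0.06, 0.043, 0.0], 'position': [0.229, -0.581, 0.291], 'ee_rot': [-3.085, -0.585, 0.001], 'force': [0.064, -0.536, -0.616], 'ft_torque': [-0.025, -0.031, -0.035], 'gripper_force': 0.0, 'width': 0.998}
top [[0.021, -0.985, 0.172, 0.389], [-1.0, -0.021, -0.001, -0.143], [0.004, -0.172, -0.985, 0.908], [0.0, 0.0, 0.0, 1.0]] 450.2892194246651
tray [(0.59, [0.5038, -0.3112, 0.0131], [396, 270])]
board [(0.72, [0.4852, 0.1129, 0.0216], [182, 274])]
base_tub [(0.65, [0.4724, -0.143, 0.0786], [311, 280])]
small_tub [(0.86, [0.5116, -0.3507, 0.0695], [422, 262]), (0.73, [0.4369, -0.3935, 0.1325], [457, 301])]
lidded_jar [(0.85, [0.4369, -0.3934, 0.134], [457, 301])]
drum [(0.6, [0.436, -0.3159, 0.1581], [415, 300])]
spice_jar [(0.85, [0.4795, -0.1196, 0.1835], [297, 269]), (0.82, [0.3952, -0.2116, 0.1096], [350, 323])]
glass_tumbler [(0.57, [0.6773, 0.1243, 0.0503], [179, 176])]
canister [(0.79, [0.6658, -0.2829, 0.0979], [388, 178])]
side [[-0.996, 0.052, -0.066, 0.593], [0.081, 0.394, -0.915, 0.659], [-0.022, -0.917, -0.397, 0.413], [0.0, 0.0, 0.0, 1.0]] 434.8958133764637
tray [(0.83, [0.5426, -0.3098, 0.0159], [309, 226])]
board [(0.87, [0.4904, 0.1468, 0.0184], [365, 341])]
base_tub [(0.81, [0.4813, -0.0871, 0.0504], [347, 252])]
small_tub [(0.82, [0.5152, -0.3134, 0.0614], [319, 207])]
lidded_jar [(0.42, [0.4645, -0.3921, 0.1307], [336, 169])]
drum [(0.91, [0.4261, -0.2979, 0.1264], [358, 181]), (0.31, [0.4845, -0.0863, 0.0502], [346, 252])]
spice_jar [(0.98, [0.4856, -0.0993, 0.1388], [344, 206]), (0.65, [0.3968, -0.1949, 0.0657], [379, 221])]
glass_tumbler [(0.88, [0.6624, 0.1455, 0.0655], [242, 321])]
canister [(0.73, [0.6705, -0.258, 0.0639], [252, 218])]
```

View pics/top0.png

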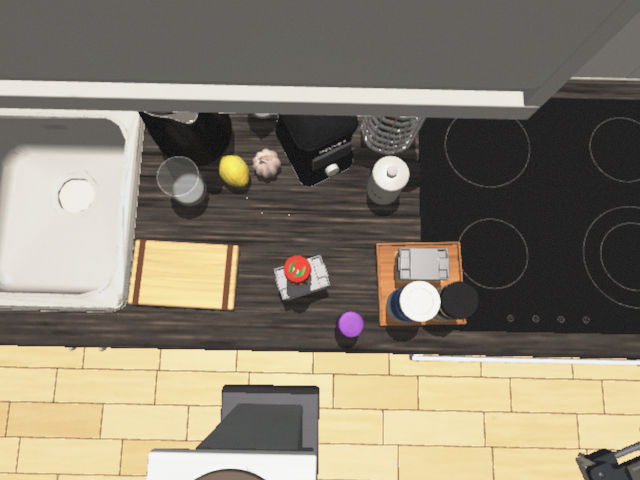

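View pics/side0.png

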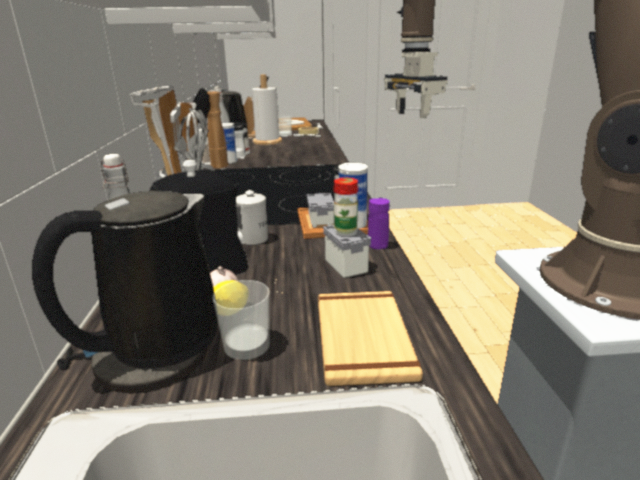

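The top view shows the tray at (420,285) with the drum (420,302) and the lidded jar (457,301) in front and the small tub (423,262) behind. The red jar (297,268) is on the yawed base tub (302,279), the board is at (185,275), and the purple look-alike is at (350,323). In the side view the spice jar (345,206) stands on the tub and the board is at (365,340).

Next I turn the tool so it closes along x and go above the tray.

The manual's scale: shifts go in shares of 50 mm and turns go in shares of 45 degrees. Converting my numbers, -0.02 m is -0.4, -0.15 rad / 0.7854 = -0.191.

```bash
python3 -m creep '[[[0, 0, -0.4], -0.191, 1], [[0, 0, -0.4], -0.191, 1], [[0, 0, -0.4], -0.191, 1], [[0, 0, -0.4], -0.191, 1], [[0, 0, -0.4], -0.191, 1], [[0, 0, -0.4], -0.191, 1], [[0, 0, -0.4], -0.191, 1], [[0, 0, 0], -0.1846, 1], [[0, 0, 0], 0, 1]]' 15; python3 -m creep '[[[0.8, 0.6, 0], 0, 1], [[0.8, 0.6, 0], 0, 1], [[0.8, 0.6, 0], 0, 1], [[0.8, 0.6, 0], 0, 1], [[0.8, 0.6, 0], 0, 1], [[0.4, 0.4, 0], 0, 1], [[0, 0.4, 0], 0, 1], [[0, 0, 0], 0, 1], [[0, 0, 0], 0, 1]]'
python3 - <<'E'
from h import *
s=readout.observe();print(R.from_rotvec(s['ee_rot']).as_matrix().round(3).tolist(),s['position'],s['joints'])
p,T=look('wrist');cv2.imwrite('pics/w1.png',p['image']);print(T.round(3).tolist(),p['fx'])
for n in ['tray','base_tub','small_tub','lidded_jar','drum','spice_jar','canister']:print(n,find(p,T,n))
E
```

```text
clock: 1.9
position: [0.2287, -0.5818, 0.4328]
ee_rot: [2.219, 2.222, -0.0]
force: [-0.3, 0.0, -1.2]
width: 1.0
gripper_force: 0.0
clock: 2.8
position: [0.4187, -0.3619, 0.4315]
ee_rot: [-2.225, -2.216, 0.001]
force: [-0.1, -0.3, 0.4]
width: 1.0
gripper_force: 0.0
[[0.004, 1.0, -0.001], [1.0, -0.004, 0.001], [0.001, -0.001, -1.0]] [ 0.4187493  -0.36189111  0.43153454] [ 0.88273338  0.26294874 -0.34979785  1.4943965   0.09056831  1.40158094
  0.5249112 ]
[[1.0, -0.004, -0.001, 0.42], [-0.004, -0.959, -0.283, -0.285], [-0.0, 0.283, -0.959, 0.523], [0.0, 0.0, 0.0, 1.0]] 427.813434258199
tray [(0.91, [0.5046, -0.3026, 0.0096], [394, 133])]
base_tub [(0.79, [0.4796, -0.1728, 0.0217], [378, 6])]
small_tub [(0.7, [0.5104, -0.35, 0.068], [406, 181])]
lidded_jar [(0.81, [0.4356, -0.3946, 0.1388], [338, 240])]
drum [(0.6, [0.4365, -0.3226, 0.1542], [341, 164])]
spice_jar [(0.7, [0.3982, -0.2203, 0.1026], [297, 43])]
canister [(0.73, [0.6616, -0.2905, 0.1038], [577, 123]), (0.49, [0.438, -0.3248, 0.1547], [342, 166])]
```

View pics/w1.png

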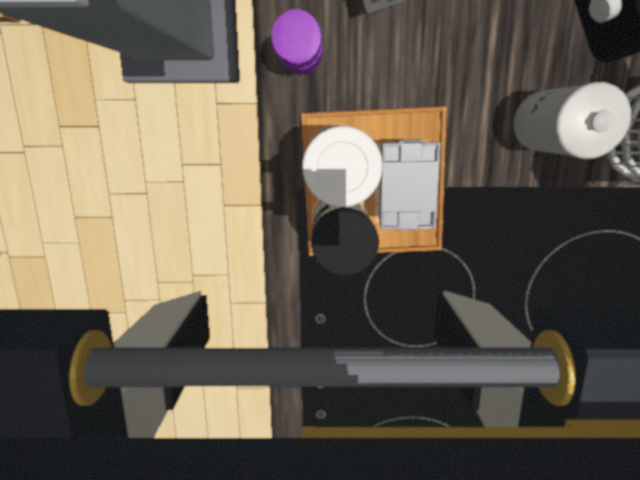

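In the tool's units: 0.05 m is 1, 0.01 m is 0.2.

```bash
python3 -m creep '[[[1, 0.2, 0], 0, 1], [[1, 0.2, 0], 0, 1], [[1, 0.2, 0], 0, 1], [[1, 0.2, 0], 0, 1], [[0, 0.2, 0], 0, 1], [[0, 0, 0], 0, 1], [[0, 0, 0], 0, 1]]'
python3 - <<'E'
from h import *
s=readout.observe();print(s['position'],s['joints'])
p,T=look('wrist');cv2.imwrite('pics/w2.png',p['image'])
for n in ['tray','base_tub','small_tub','lidded_jar','drum','spice_jar','canister']:print(n,find(p,T,n))
E
```

```text
clock: 3.9
position: [0.4681, -0.167, 0.432]
ee_rot: [-2.224, -2.219, 0.001]
force: [0.1, 0.1, 0.5]
width: 1.005
gripper_force: 0.0
[ 0.46812659 -0.16696195  0.43201697] [ 0.63867994  0.17514728 -0.47818908  1.61068905  0.08224185  1.3762546
  0.14830614]
tray [(0.67, [0.5155, -0.3198, 0.0668], [361, 321]), (0.31, [0.6686, -0.2718, 0.1034], [509, 295])]
base_tub []
small_tub [(0.82, [0.5146, -0.3218, 0.0658], [360, 322])]
lidded_jar [(0.7, [0.4402, -0.3958, 0.14], [294, 418])]
drum [(0.88, [0.4408, -0.2962, 0.1141], [294, 321]), (0.38, [0.6646, -0.2751, 0.1013], [504, 298])]
spice_jar [(0.88, [0.3999, -0.2051, 0.1037], [253, 236]), (0.7, [0.4844, -0.123, 0.1822], [340, 161]), (0.35, [0.4943, -0.2965, 0.0057], [341, 283])]
canister [(0.72, [0.6664, -0.2719, 0.1031], [507, 295])]
```

View pics/w2.png

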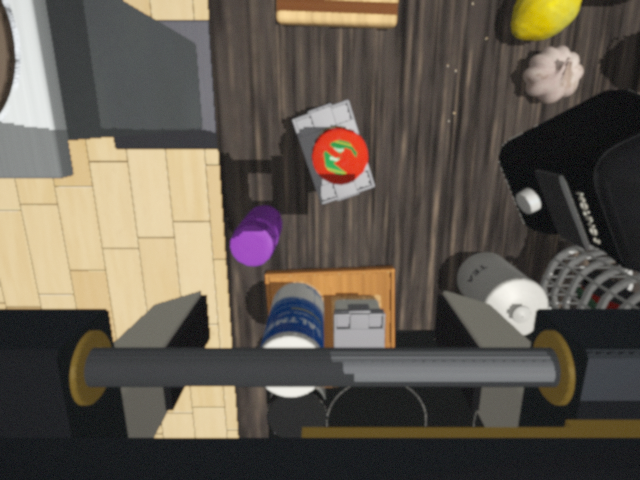

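The first wrist picture has the drum top at (342,166), the jar lid at (345,240) and the small tub lid between (383,142) and (437,229). The second has the base tub lid corners at (292,117), (350,99), (375,185) and (322,204), and the red cap at (340,156).

Run:
```python
from h import *
s=readout.observe();p,T=look('wrist')
T1=T.copy();T1[:3,3]=[0.4195,-0.2855,0.523]  # check vs printed
print(T.round(3).tolist())
q=lambda t,T,u,v,z:print(t,ray(p,T,u,v,z)[:2].round(4))
C=[ray(p,T,u,v,.076)[:2] for u,v in [(292,117),(350,99),(375,185),(322,204)]]
print('tub',np.mean(C,0),cv2.minAreaRect(np.array(C,np.float32)))
q('spice',T,340,156,.182)
T1=T.copy();T1[:3,3]+=[0.4187493-s['position'][0],-0.36189-s['position'][1],.43153-s['position'][2]]
q('drum',T1,342,166,.156);q('jar',T1,345,240,.136)
for u,v in [(301,113),(446,107),(443,249)]:q('tray',T1,u,v,.018)
for u,v in [(383,142),(439,142),(437,229),(380,228)]:q('stub',T1,u,v,.068)
# heights by triangulating network ray pairs top/side
im=cv2.imread('pics/top0.png');pt,Tt=look('top');ps,Ts=look('side')
# red cap / drum top in the top view
q2=lambda t,u,v,z:print(t,'top',ray(pt,Tt,u,v,z)[:2].round(4))
q2('spice',297,269,.182);q2('drum',420,302,.156);q2('jar',458,301,.136)
C=[ray(pt,Tt,u,v,.018)[:2] for u,v in [(137,240),(238,244),(234,309),(133,303)]];print('board',np.mean(C,0),np.round(C,3).tolist())
# red cap height: triangulate wrist/top rays
def tri(a,b):
    A=[];B=[]
    for (P,TT,u,v) in (a,b):
        d=TT[:3,:3]@[(u-P['cx'])/P['fx'],(v-P['cy'])/P['fy'],1];d/=np.linalg.norm(d);M=np.eye(3)-np.outer(d,d);A.append(M);B.append(M@TT[:3,3])
    return np.linalg.lstsq(np.vstack(A),np.hstack(B),rcond=None)[0].round(4)
print('cap',tri((p,T,340,156),(pt,Tt,297,269)),'drum',tri((p,T1,342,166),(pt,Tt,420,302)),'jar',tri((p,T1,345,240),(pt,Tt,458,301)),
 'stub',tri((p,T1,410,185),(pt,Tt,423,263)),'tub',tri((p,T,335,151),(pt,Tt,302,277)))
```

```text
[[1.0, -0.002, 0.0, 0.47], [-0.002, -0.959, -0.284, -0.09], [0.001, 0.284, -0.959, 0.524], [0.0, 0.0, 0.0, 1.0]]
tub [ 0.48344563 -0.12323263] ((0.4836256802082062, -0.12285158783197403), (0.060262132436037064, 0.09344002604484558), 18.672346115112305)
spice [ 0.4842 -0.118 ]
drum [ 0.4375 -0.3241]
jar [ 0.442 -0.395]
tray [ 0.3971 -0.2795]
tray [ 0.5602 -0.2733]
tray [ 0.5699 -0.4403]
stub [ 0.4838 -0.3089]
stub [ 0.5418 -0.309 ]
stub [ 0.5467 -0.402 ]
stub [ 0.4841 -0.4007]
spice top [ 0.4806 -0.1184]
drum top [ 0.433  -0.3234]
jar top [ 0.4372 -0.3932]
board [0.48725001 0.1082366 ] [[0.553, 0.21], [0.549, 0.007], [0.42, 0.009], [0.427, 0.207]]
cap [ 0.4838 -0.1186  0.1653] drum [ 0.4356 -0.325   0.1487] jar [ 0.4431 -0.4121  0.0769] stub [ 0.5129 -0.3526  0.0679] tub [ 0.4841 -0.124   0.0365]
```

In the tool's units: 0.05 m is 1, 0.04 m is 0.8.

```bash
python3 -m creep '[[[0.8, 0.3, 0], 0, 1], [[0.18, 0, 0.74], 0, 1], [[0, 0, 1], 0, 1], [[0, 0, 1], 0, 1], [[0, 0, 0.8], 0, 1], [[0, 0, 0.4], 0, 1], [[0, 0, 0.4], 0, 1], [[0, 0, 0], 0, 1]]'
python3 -m creep '[[[0, 0, 0], 0, 0.3], [[0, 0, 0], 0, 0.3], [[0, 0, 0], 0, 0.3], [[0, 0, 0], 0, 0.3], [[0, 0, 0], 0, 0.3], [[0, 0, 0], 0, 0.3], [[0, 0, 0], 0, 0.3]]' 15
```

```text
clock: 5.25
position: [0.4821, -0.1167, 0.213]
ee_rot: [-2.22, -2.218, 0.004]
force: [-0.4, -0.2, -0.3]
width: 1.002
gripper_force: 0.0
clock: 5.95
position: [0.4835, -0.1168, 0.2153]
ee_rot: [2.223, 2.22, 0.0]
force: [-0.1, -0.5, 0.4]
width: 0.478
gripper_force: 15.0
```

In the tool's units: -0.04 m is -0.8, -0.02 m is -0.4.

```bash
python3 -m creep '[[[0, 0, -0.4], 0, 0.3], [[0, 0, -0.8], 0, 0.3], [[0.6, 0, 0], 0, 0.3], [[0.8, 0.08, 0], 0, 0.3], [[0.8, 0, 0], 0, 0.3], [[0.6, 0, 0], 0, 0.3], [[0.1, 0, 0.4], 0, 0.3], [[0, 0, 0.8], 0, 0.3], [[0, 0, 0.6], 0, 0.3], [[0, 0, 0.3], 0, 0.3]]'
python3 -m creep '[[[0, 0, 0.1], 0, 0.3], [[0, 0, 0.08], 0, 0.3], [[0, 0, 0.04], 0, 0.3], [[0, 0, 0], 0, 0.3]]'
```

```text
clock: 6.95
position: [0.4862, 0.028, 0.1677]
ee_rot: [-2.221, -2.219, 0.005]
force: [0.1, -0.5, -0.3]
width: 0.485
gripper_force: 15.0
clock: 7.35
position: [0.4881, 0.0282, 0.1598]
ee_rot: [2.222, 2.22, 0.001]
force: [-1.1, -0.7, -1.8]
width: 0.482
gripper_force: 15.0
```

Run:
```python
from h import *
p,T=look('side');cv2.imwrite('pics/s1.png',cv2.resize(p['image'][150:400,250:500],None,fx=2,fy=2));print(find(p,T,'spice_jar'),find(p,T,'board'))
```

```text
[(0.84, [0.4893, 0.0437, 0.0866], [355, 267]), (0.47, [0.3849, -0.1952, 0.0348], [384, 234])] [(0.64, [0.4918, 0.1508, 0.0226], [364, 340])]
```

View pics/s1.png

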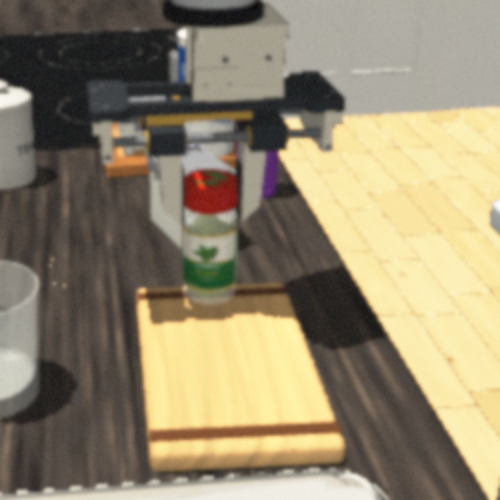

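The jar hangs just over the far stripe of the board, its base at (212,298) in the crop. I lower it until it touches and let go.

```bash
python3 -m creep '[[[0, 0, 0.03], 0, 0.3], [[0, 0, 0], 0, 0.3], [[0, 0, 0.03], 0, 0.3], [[0, 0, 0], 0, 0.3]]'
```

```text
clock: 7.9
position: [0.4877, 0.0284, 0.1569]
ee_rot: [2.222, 2.22, -0.0]
force: [-3.8, -0.5, 9.4]
width: 0.48
gripper_force: 15.0
```

In the tool's units: -0.05 m is -1, -0.04 m is -0.8.

```bash
python3 -m creep '[[[0, 0, 0], 0, 0.8], [[0, 0, 0], 0, 1], [[0, 0, 0], 0, 1], [[0, 0, -0.8], 0, 1], [[0, 0, -1], 0, 1], [[0, 0, -1], 0, 1], [[0, 0, -0.2], 0, 1]]'
python3 -m creep '[[[-1, 0, 0], 0, 1], [[-1, 0, 0], 0, 1], [[-1, -0.2, 0], 0, 1], [[-1, -0.2, 0], 0, 1], [[-1, -0.2, 0], 0, 1], [[-1, -0.24, 0], 0, 1], [[-0.8, -0.2, 0], 0, 1], [[-0.24, 0, 0], 0, 1], [[0, 0, 0], 0, 1], [[0, 0, 0], 0, 1]]'
python3 - <<'E'
from h import *
p,T=look('side');print(find(p,T,'spice_jar'))
p,T=look('wrist');cv2.imwrite('pics/w3.png',p['image'])
for n in ['small_tub','lidded_jar','drum']:print(n,find(p,T,n))
E
```

```text
clock: 8.6
position: [0.4897, 0.0291, 0.3116]
ee_rot: [2.219, 2.217, 0.01]
force: [-0.4, 0.1, 1.1]
width: 0.99
gripper_force: 0.0
clock: 9.6
position: [0.4367, -0.3179, 0.3058]
ee_rot: [-2.22, -2.221, -0.001]
force: [-0.6, 0.8, -0.6]
width: 1.0
gripper_force: 0.0
[(0.66, [0.3983, -0.1972, 0.064], [378, 222]), (0.56, [0.4901, 0.0427, 0.0849], [354, 267])]
small_tub [(0.68, [0.5111, -0.3457, 0.0665], [410, 253])]
lidded_jar [(0.74, [0.4403, -0.3823, 0.1362], [324, 335])]
drum [(0.97, [0.4378, -0.3174, 0.1542], [320, 252])]
```

View pics/w3.png

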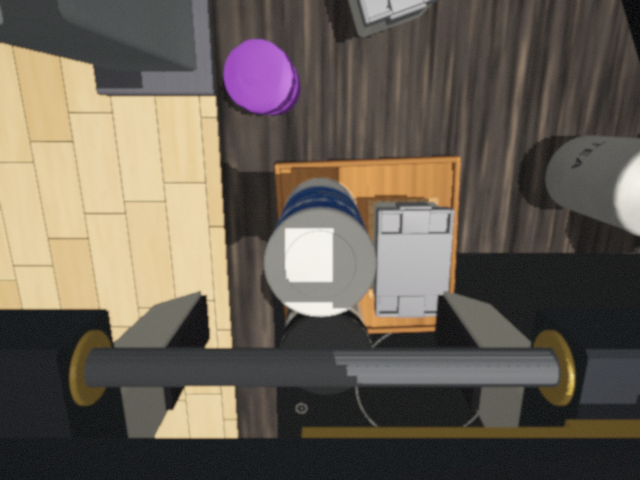

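Drum top centre is at (320,262) and the jar lid at about (326,350). The small tub's lid runs from (376,207) to (450,317).

Run:
```python
from h import *
p,T=look('wrist')
for t,u,v,z in [('drum',320,262,.156),('jar',326,350,.136)]+[('st',u,v,.068) for u,v in [(376,207),(454,207),(450,317),(374,317)]]:print(t,ray(p,T,u,v,z).round(4))
print(readout.observe()['position'])
```

```text
drum [ 0.437 -0.324  0.156]
jar [ 0.4411 -0.3948  0.136 ]
st [ 0.4807 -0.3084  0.068 ]
st [ 0.5418 -0.3083  0.068 ]
st [ 0.5468 -0.403   0.068 ]
st [ 0.4824 -0.403   0.068 ]
[ 0.43654501 -0.31865891  0.3063869 ]
```

In the tool's units: 0.04 m is 0.8, -0.005 m is -0.1.

```bash
python3 -m creep '[[[-0.1, 0, 0.8], 0, 1], [[0, 0, 0.8], 0, 1], [[0, 0, 0.7], 0, 1], [[0, 0, 0.38], 0, 1], [[0, 0, 0], 0, 1], [[0, 0, 0], 0, 1]]'; python3 -m creep '[[[0, 0, 0], 0, 0.6], [[0, 0, 0], 0, 0.6], [[0, 0, 0], 0, 0.6], [[0, 0, 0], 0, 0.6], [[0, 0, 0], 0, 0.6], [[0, 0, 0], 0, 0.6]]' 30
```

```text
clock: 10.55
position: [0.4366, -0.3243, 0.1728]
ee_rot: [2.222, 2.221, 0.0]
force: [-0.4, -0.5, 0.2]
width: 0.999
gripper_force: 0.0
clock: 11.15
position: [0.4364, -0.3247, 0.1729]
ee_rot: [2.222, 2.219, -0.0]
force: [-1.9, 0.2, 5.6]
width: 0.728
gripper_force: 30.0
```

In the tool's units: -0.05 m is -1, -0.04 m is -0.8.

```bash
python3 -m creep '[[[0, 0, -0.4], 0, 0.6], [[0, 0, -0.8], 0, 0.6], [[0, 0, -1], 0, 0.6], [[0, 0, -0.8], 0, 0.6], [[0.4, 0.2, 0], 0, 0.6], [[0.8, 0.4, 0], 0, 0.6], [[0.8, 0.4, 0], 0, 0.6]]'
python3 -m creep '[[[1, 0, 0], 0, 0.6], [[1, 0, 0], 0, 0.6], [[1, 0, 0], 0, 0.6], [[1, 0, 0], 0, 0.6], [[1, 0, 0], 0, 0.6], [[1, 0, 0], 0, 0.6], [[1, 0, 0], 0, 0.6], [[0.6, 0, 0], 0, 0.6], [[0.4, 0, 0], 0, 0.6], [[0, 0, 0], 0, 0.6]]'
```

```text
clock: 11.85
position: [0.486, -0.224, 0.3219]
ee_rot: [-2.225, -2.217, 0.001]
force: [0.9, 0.4, -4.4]
width: 0.725
gripper_force: 30.0
clock: 12.85
position: [0.4855, 0.179, 0.3218]
ee_rot: [-2.215, -2.225, -0.0]
force: [0.0, -0.5, -4.0]
width: 0.724
gripper_force: 30.0
```

In the tool's units: 0.04 m is 0.8, 0.03 m is 0.6.

```bash
python3 -m creep '[[[0, 0, 0.6], 0, 0.6], [[0, 0, 0.8], 0, 0.6], [[0, 0, 0.8], 0, 0.6], [[0, 0, 0.4], 0, 0.6], [[0, 0, 0.16], 0, 0.6], [[0, 0, 0], 0, 0.6], [[0, 0, 0.03], 0, 0.6], [[0, 0, 0], 0, 0.6]]';python3 -m creep '[[[0, 0, 0.03], 0, 0.6], [[0, 0, 0], 0, 0.6]]'
```

```text
clock: 13.65
position: [0.4874, 0.1757, 0.1839]
ee_rot: [2.222, 2.219, 0.003]
force: [-0.5, 0.3, -5.6]
width: 0.727
gripper_force: 30.0
clock: 13.85
position: [0.487, 0.1755, 0.1817]
ee_rot: [2.222, 2.22, 0.001]
force: [-0.5, -0.3, -4.7]
width: 0.727
gripper_force: 30.0
```

In the tool's units: 0.0015 m is 0.03, 0.001 m is 0.02.

```bash
python3 -m creep '[[[0, 0, 0.03], 0, 0.6], [[0, 0, 0], 0, 0.6], [[0, 0, 0.02], 0, 0.6], [[0, 0, 0], 0, 0.6]]'
```

```text
clock: 14.25
position: [0.4869, 0.1759, 0.1808]
ee_rot: [2.221, 2.219, 0.002]
force: [-7.0, -3.6, 23.0]
width: 0.728
gripper_force: 30.0
```

In the tool's units: -0.05 m is -1, -0.03 m is -0.6.

```bash
python3 -m creep '[[[0, 0, 0], 0, 0.8], [[0, 0, 0], 0, 1], [[0, 0, 0], 0, 1], [[0, 0, -0.6], 0, 1], [[0, 0, -1], 0, 1], [[0, 0, -1], 0, 1], [[-1, 0, 0], 0, 1], [[-1, 0, 0], 0, 1], [[-1, -0.2, 0], 0, 1], [[-1, -0.2, 0], 0, 1]]'
python3 -m creep '[[[-1, -0.2, 0], 0, 1], [[-1, -0.2, 0], 0, 1], [[-1, -0.14, 0], 0, 1], [[-1, 0, 0], 0, 1], [[-1, 0, 0], 0, 1], [[-1, 0, 0], 0, 1], [[-1, 0, 0], 0, 1], [[-0.4, 0, 0], 0, 1], [[0, 0, 0], 0, 1], [[0, 0, 0], 0, 1]]'
```

```text
clock: 15.25
position: [0.4665, -0.0243, 0.3088]
ee_rot: [2.222, 2.22, 0.001]
force: [0.6, -0.8, 0.1]
width: 1.0
gripper_force: 0.0
clock: 16.25
position: [0.44, -0.3898, 0.3083]
ee_rot: [-2.222, -2.219, -0.001]
force: [1.1, 0.3, 0.2]
width: 1.001
gripper_force: 0.0
```

In the tool's units: 0.04 m is 0.8, 0.03 m is 0.6.

```bash
python3 -m creep '[[[-0.1, 0, 0.6], 0, 1], [[0, 0, 0.8], 0, 1], [[0, 0, 0.8], 0, 1], [[0, 0, 0.48], 0, 1], [[0, 0, 0], 0, 1], [[0, 0, 0], 0, 1]]'; python3 -m creep '[[[0, 0, 0], 0, 0.6], [[0, 0, 0], 0, 0.6], [[0, 0, 0], 0, 0.6], [[0, 0, 0], 0, 0.6], [[0, 0, 0], 0, 0.6], [[0, 0, 0], 0, 0.6]]' 25
```

```text
clock: 16.85
position: [0.4407, -0.394, 0.1756]
ee_rot: [2.221, 2.222, 0.001]
force: [0.8, 0.4, 1.5]
width: 1.002
gripper_force: 0.0
clock: 17.45
position: [0.4402, -0.3954, 0.1754]
ee_rot: [2.222, 2.219, -0.0]
force: [-0.8, 0.3, 6.0]
width: 0.697
gripper_force: 25.0
```

In the tool's units: -0.05 m is -1, 0.043 m is 0.86.

```bash
python3 -m creep '[[[0, 0, -0.4], 0, 0.6], [[0, 0, -0.8], 0, 0.6], [[0, 0, -1], 0, 0.6], [[0, 0, -0.8], 0, 0.6], [[0.4, 0.14, 0], 0, 0.6], [[0.86, 0.4, 0], 0, 0.6], [[1, 0.4, 0], 0, 0.6]]'
python3 -m creep '[[[1, 0, 0], 0, 0.6], [[1, 0, 0], 0, 0.6], [[1, 0, 0], 0, 0.6], [[1, 0, 0], 0, 0.6], [[1, 0, 0], 0, 0.6], [[1, 0, 0], 0, 0.6], [[0.8, 0, 0], 0, 0.6], [[0.6, 0, 0], 0, 0.6], [[0.2, 0, 0], 0, 0.6], [[0, 0, 0], 0, 0.6]]'
python3 -m creep '[[[0, 0, 0.6], 0, 0.6], [[0, 0, 0.8], 0, 0.6], [[0, 0, 0.8], 0, 0.6], [[0, 0, 0.4], 0, 0.6], [[0, 0, 0.16], 0, 0.6], [[0, 0, 0], 0, 0.6], [[0, 0, 0.03], 0, 0.6], [[0, 0, 0], 0, 0.6]]';python3 -m creep '[[[0, 0, 0.03], 0, 0.6], [[0, 0, 0], 0, 0.6], [[0, 0, 0.03], 0, 0.6], [[0, 0, 0], 0, 0.6]]'
```

```text
clock: 18.15
position: [0.4855, -0.2856, 0.3246]
ee_rot: [2.226, 2.216, -0.0]
force: [0.8, -0.1, -2.3]
width: 0.694
gripper_force: 25.0
clock: 19.15
position: [0.4857, 0.0957, 0.3245]
ee_rot: [-2.219, -2.223, 0.0]
force: [-0.3, -1.1, -2.1]
width: 0.69
gripper_force: 25.0
clock: 19.95
position: [0.4869, 0.0942, 0.1863]
ee_rot: [2.222, 2.219, 0.003]
force: [-1.5, -0.4, -2.2]
width: 0.697
gripper_force: 25.0
clock: 20.35
position: [0.4864, 0.0947, 0.1833]
ee_rot: [2.222, 2.22, 0.002]
force: [-2.2, -1.6, 11.2]
width: 0.7
gripper_force: 25.0
```

In the tool's units: -0.05 m is -1, -0.03 m is -0.6.

```bash
python3 -m creep '[[[0, 0, 0], 0, 0.8], [[0, 0, 0], 0, 1], [[0, 0, 0], 0, 1], [[0, 0, -0.6], 0, 1], [[0, 0, -1], 0, 1], [[0, 0, -1], 0, 1], [[-1, 0, 0], 0, 1], [[-1, 0, 0], 0, 1], [[-1, 0, 0], 0, 1], [[-1, 0, 0], 0, 1]]'
python3 -m creep '[[[-0.1, 0, 0], 0, 1], [[0, 0, 0], 0, 1], [[0, 0, 0], 0, 1]]'
python3 - <<'E'
from h import *
p,T=look('side');print([find(p,T,n) for n in ['spice_jar','drum','lidded_jar']]);a=p['image'][150:400,250:450]
p,T=look('wrist');np.save('T4.npy',T);b=p['image']
cv2.imwrite('pics/w4.png',b);cv2.imwrite('pics/s2.png',cv2.resize(a,None,fx=2,fy=2))
for n in ['base_tub','small_tub']:print(n,find(p,T,n))
E
```

```text
clock: 21.35
position: [0.4855, -0.1077, 0.3125]
ee_rot: [2.222, 2.22, 0.0]
force: [1.0, -0.1, 0.2]
width: 1.001
gripper_force: 0.0
clock: 21.65
position: [0.4859, -0.1093, 0.3122]
ee_rot: [-2.221, -2.221, -0.001]
force: [0.3, 0.7, 0.1]
width: 0.998
gripper_force: 0.0
[[(0.64, [0.3954, -0.1978, 0.0709], [380, 219]), (0.43, [0.5003, 0.0192, 0.1254], [346, 239])], [(0.83, [0.494, 0.2003, 0.1096], [371, 308])], [(0.79, [0.5078, 0.0964, 0.1434], [348, 249])]]
base_tub [(0.56, [0.4793, -0.1253, 0.077], [311, 240]), (0.26, [0.4886, 0.0151, 0.1215], [323, 35])]
small_tub [(0.81, [0.514, -0.3048, 0.0473], [348, 408])]
```

View pics/w4.png

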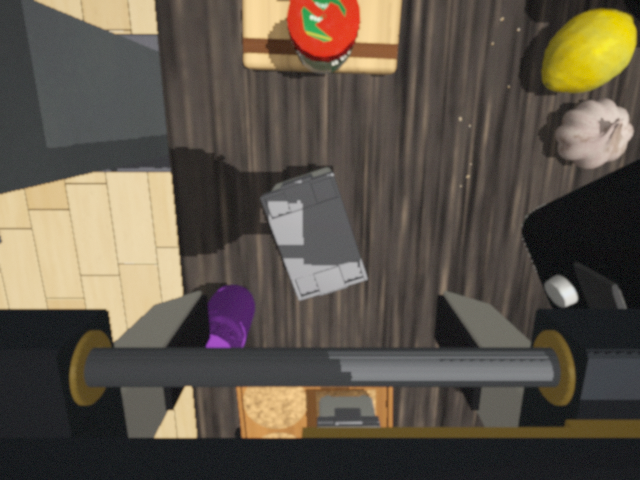

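View pics/s2.png

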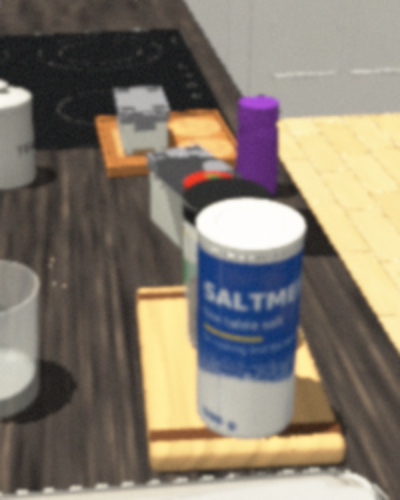

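All three stand upright on the board in the side view. In the wrist view the base tub lid corners are about (263,202), (332,176), (367,278) and (300,300).

I zoom in on them while moving over the small tub.

In the tool's units: -0.05 m is -1, -0.035 m is -0.7.

```bash
python3 -m creep '[[[-1, 0.2, 0], 0, 1], [[-1, 0.2, 0], 0, 1], [[-1, 0.14, 0], 0, 1], [[-1, 0, 0], 0, 1], [[-0.7, 0, 0], 0, 1], [[0, 0, 0], 0, 1], [[0, 0, 0], 0, 1], [[0, 0, 0], 0, 1]]'
python3 - <<'E'
from h import *
p,T=look('wrist');np.save('T5.npy',T);b=p['image']
cv2.imwrite('pics/w5.png',b)
for n in ['tray','small_tub','canister']:print(n,find(p,T,n))
a=cv2.imread('pics/w4.png')[155:315,245:385]
u,v=[int(x) for x in proj(p,T,[.513,-.355,.068])];print(u,v)
c=b[v-90:v+90,u-70:u+70]
A=cv2.resize(a,None,fx=3,fy=3,interpolation=2);C=cv2.resize(c,None,fx=2.5,fy=2.5,interpolation=2)
o=np.zeros((480,790,3),np.uint8);o[:480,:420]=A;o[:450,430:780]=C;cv2.imwrite('pics/z1.png',o)
E
```

```text
clock: 22.8
position: [0.5126, -0.3416, 0.3123]
ee_rot: [-2.22, -2.222, -0.001]
force: [0.2, 0.7, -0.1]
width: 1.002
gripper_force: 0.0
tray [(0.61, [0.4595, -0.3466, 0.0085], [263, 209])]
small_tub [(0.96, [0.5147, -0.3475, 0.0671], [322, 224])]
canister [(0.79, [0.665, -0.2868, 0.1072], [543, 152])]
320 234
```

View pics/z1.png

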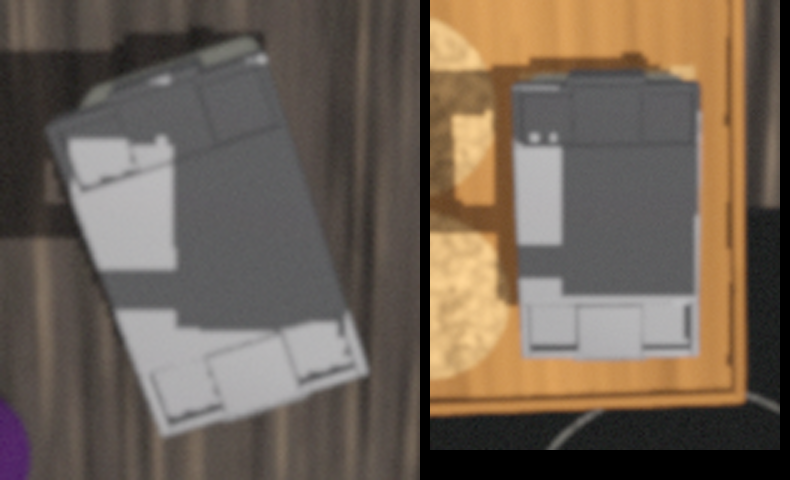

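The base tub's corners in the left crop are (48,130), (265,52), (368,373) and (163,435). The small tub's in the right crop are (513,85), (698,82), (697,356) and (523,356).

Run:
```python
from h import *
from scipy.optimize import least_squares
p,T=look('wrist');T4=np.load('T4.npy');T5=np.load('T5.npy')
def fit(pts,T,z,free):
    W=np.array([ray(p,T,u,v,z)[:2] for u,v in pts])
    M=np.array([[-30,46],[30,46],[30,-46],[-30,-46]])/1e3
    def f(a):
        c,s=np.cos(a[2]),np.sin(a[2]);return ((M@np.array([[c,s],[-s,c]])+a[:2])-W).ravel()
    r=least_squares(f,[*W.mean(0),0]);print(r.x.round(4),(1e3*f(r.x)).round(1), W.round(4).tolist())
a=[(48,130),(265,52),(368,373),(163,435)];fit([(u/3+245,v/3+155) for u,v in a],T4,.076,0)
b=[(83,85),(268,82),(267,356),(93,356)];fit([(u/2.5+250,v/2.5+144) for u,v in b],T5,.068,0)
```

```text
[ 0.4827 -0.125   0.3246] [-0.8  1.   0.2  0.1  0.6 -0.2 -0.  -0.9] [[0.4405, -0.0919], [0.4963, -0.0719], [0.5252, -0.1588], [0.469, -0.1772]]
[ 0.5137 -0.3548  0.0142] [-1.   0.3  1.2  0.2  0.6  0.2 -0.8 -0.7] [[0.484, -0.3096], [0.5418, -0.3086], [0.5437, -0.4006], [0.4851, -0.4006]]
```

In the tool's units: 0.05 m is 1, -0.013 m is -0.26.

```bash
python3 -m creep '[[[-0.26, 0.02, 0.6], 0, 1], [[0, 0, 1], 0, 1], [[0, 0, 1], 0, 1], [[0, 0, 0.8], 0, 1], [[0, 0, 0.5], 0, 1], [[0, 0, 0.2], 0, 1], [[0, 0, 0], 0, 1], [[0, 0, 0], 0, 1]]'; python3 -m creep '[[[0, 0, 0], 0, 0.6], [[0, 0, 0], 0, 0.6], [[0, 0, 0], 0, 0.6], [[0, 0, 0], 0, 0.6], [[0, 0, 0], 0, 0.6], [[0, 0, 0], 0, 0.6]]' 25
```

```text
clock: 23.85
position: [0.514, -0.3566, 0.1087]
ee_rot: [2.221, 2.219, 0.001]
force: [-0.0, -0.1, 0.3]
width: 0.999
gripper_force: 0.0
clock: 24.45
position: [0.5131, -0.3564, 0.1075]
ee_rot: [2.223, 2.22, -0.0]
force: [-0.4, 0.2, 4.8]
width: 0.653
gripper_force: 25.0
```

In the tool's units: -0.05 m is -1, -0.03 m is -0.6.

```bash
python3 -m creep '[[[0, 0, -0.2], 0, 0.6], [[0, 0, -0.6], 0, 0.6], [[0, 0, -1], 0, 0.6], [[0, 0, -1], 0, 0.6], [[0, 0, -0.4], 0, 0.6], [[0, 0, 0], 0, 0.6]]'
python3 -m creep '[[[0.6, 0, 0], 0, 0.6], [[1, 0, 0], 0, 0.6], [[1, -0.2, 0], 0, 0.6], [[1, -0.2, 0], 0, 0.6], [[0.8, -0.2, 0], 0, 0.6], [[0.2, 0, 0], 0, 0.6], [[0, 0, 0], -0.1655, 0.6], [[0, 0, 0], -0.1655, 0.6], [[0, 0, 0], -0.0823, 0.6], [[0, 0, 0], 0, 0.6]]'
python3 - <<'E'
from h import *
s=readout.observe();M=R.from_rotvec(s['ee_rot']).as_matrix();print(M.round(4).tolist(),np.arctan2(-M[0,0],M[1,0]),s['position'],s['joints'])
p,T=look('wrist');cv2.imwrite('pics/w6.png',p['image']);np.save('T6.npy',T);print(p['cx'],p['cy'])
print(find(p,T,'small_tub'),find(p,T,'base_tub'))
E
```

```text
clock: 25.05
position: [0.5146, -0.3568, 0.2715]
ee_rot: [2.218, 2.216, 0.003]
force: [0.5, -0.4, -1.6]
width: 0.65
gripper_force: 25.0
clock: 26.05
position: [0.4831, -0.1287, 0.266]
ee_rot: [-1.833, -2.549, 0.001]
force: [0.3, 0.1, -3.4]
width: 0.655
gripper_force: 25.0
[[-0.3184, 0.948, -0.0021], [0.948, 0.3184, 0.0006], [0.0012, -0.0018, -1.0]] 0.3240202487586905 [ 0.48311457 -0.12865366  0.26604314] [ 0.59922728  0.31773127 -0.56040188  1.87050333  0.19679074  1.01034996
  0.27976354]
321.88700395752625 245.13513051012285
[(0.95, [0.4803, -0.1062, 0.2253], [331, 287])] [(0.77, [0.4694, -0.0926, 0.0755], [317, 178])]
```

View pics/w6.png

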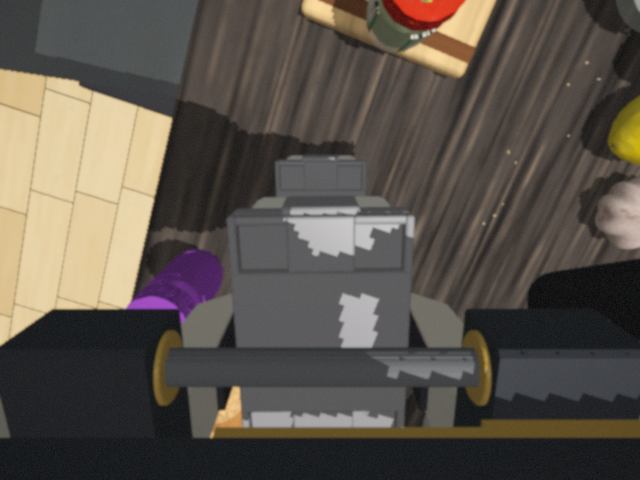

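Both tubs show: the held tub's lid edge from (229,214) to (414,214), and the base lid edge behind it from (277,161) to (366,161). I zoom in to compare their offsets.

Run:
```python
from h import *
a=cv2.imread('pics/w6.png')[145:285,220:420];cv2.imwrite('pics/z2.png',cv2.resize(a,None,fx=4,fy=4,interpolation=2))
p,T=look('wrist');T=np.load('T6.npy')
# predicted base lid corners from the fit
c,s=np.cos(.3246),np.sin(.3246)
for x,y in [(-.03,.046),(.03,.046),(.03,-.046),(-.03,-.046)]:print(np.round((np.array(proj(p,T,[.4827+c*x-s*y,-.125+s*x+c*y,.076]))-[220,145])*4,0))
```

```text
[221.  65.]
[591.  65.]
[575. 591.]
[237. 591.]
```

View pics/z2.png

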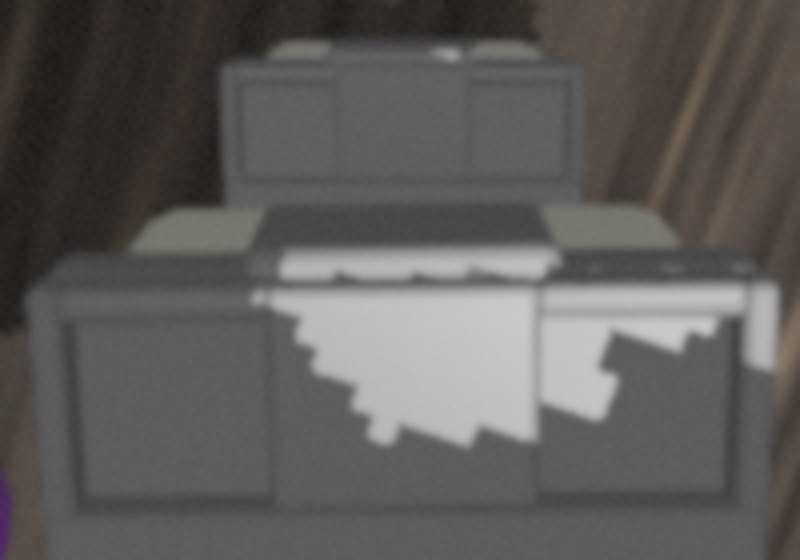

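Run:
```python
from h import *
s=readout.observe();W=np.eye(4);W[:3,:3]=R.from_rotvec(s['ee_rot']).as_matrix();W[:3,3]=s['position']
p,T=look('wrist');Ti=np.linalg.inv(W)
print(s['position'])
for t,u,v,z in [('base L',222,64,.076),('base R',584,64,.076),('held L',28,285,.266-.1075+.068),('held R',778,285,.266-.1075+.068)]:
    w=ray(p,T,u/4+220,v/4+145,z);print(t,w.round(4),(Ti@[*w,1])[:3].round(4))
```

```text
[ 0.48354088 -0.12845402  0.2667579 ]
base L [ 0.4404 -0.0905  0.076 ] [ 0.0495 -0.0288  0.1908]
base R [ 0.4963 -0.0719  0.076 ] [0.0495 0.0301 0.1908]
held L [ 0.4416 -0.0933  0.2265] [ 0.0466 -0.0286  0.0403]
held R [ 0.4977 -0.0746  0.2265] [0.0466 0.0305 0.0403]
```

The manual's scale: shifts go in shares of 50 mm and turns go in shares of 45 degrees. Converting my numbers, 0.03 m is 0.6, 0.0025 m is 0.05.

```bash
python3 -m creep '[[[0.05, 0, 0.6], 0, 0.6], [[0, 0, 0.6], 0, 0.6], [[0, 0, 0.4], 0, 0.6], [[0, 0, 0.14], 0, 0.6], [[0, 0, 0], 0, 0.6], [[0, 0, 0], 0, 0.6], [[0, 0, 0], 0, 0.6]]'
python3 - <<'E'
from h import *
s=readout.observe();W=np.eye(4);W[:3,:3]=R.from_rotvec(s['ee_rot']).as_matrix();W[:3,3]=s['position']
for e in [[.4404,-.0905],[.4963,-.0719]]:print((np.linalg.inv(W)@[*e,.076,1]).round(4), s['position'])
E
```

```text
clock: 27.0
position: [0.4837, -0.1259, 0.1814]
ee_rot: [1.834, 2.548, 0.001]
force: [1.0, 0.6, -1.1]
width: 0.654
gripper_force: 25.0
[ 0.0475 -0.03    0.1053  1.    ] [ 0.48373504 -0.12593099  0.18137583]
[0.0474 0.0289 0.1054 1.    ] [ 0.48373504 -0.12593099  0.18137583]
```

In the tool's units: 0.004 m is 0.08, -0.0015 m is -0.03.

```bash
python3 -m creep '[[[0.01, -0.03, 0.08], 0, 0.6], [[0, 0, 0.06], 0, 0.6], [[0, 0, 0], 0, 0.6], [[0, 0, 0.06], 0, 0.6], [[0, 0, 0], 0, 0.6]]'
python3 -m creep '[[[0, 0, 0.04], 0, 0.6], [[0, 0, 0], 0, 0.6], [[0, 0, 0], 0, 0.6]]'
```

```text
clock: 27.5
position: [0.4812, -0.1258, 0.1699]
ee_rot: [-1.834, -2.55, 0.0]
force: [0.5, -0.3, -1.0]
width: 0.652
gripper_force: 25.0
clock: 27.8
position: [0.4814, -0.1258, 0.1681]
ee_rot: [-1.835, -2.55, 0.0]
force: [0.5, -0.9, -1.8]
width: 0.651
gripper_force: 25.0
```

In the tool's units: 0.001 m is 0.02.

```bash
python3 -m creep '[[[0, 0, 0.02], 0, 0.6], [[0, 0, 0], 0, 0.6], [[0, 0, 0.02], 0, 0.6], [[0, 0, 0], 0, 0.6]]'
python3 -m creep '[[[0, 0, 0], 0, 0.7], [[0, 0, 0], 0, 1], [[0, 0, 0], 0, 1], [[0, 0, -0.4], 0, 1], [[0, 0, -1], 0, 1], [[0, 0, -1], 0, 1], [[0, 0, -0.8], 0, 1], [[0, 0, 0], 0, 1], [[0, 0, 0], 0, 1]]'
python3 - <<'E'
from h import *
s=readout.observe();print(s['position'])
p,T=look('wrist');print(find(p,T,'small_tub'));a=p['image'][140:340,200:450]
p,T=look('side');b=p['image'][150:350,250:450];print(find(p,T,'small_tub'))
cv2.imwrite('pics/z3.png',np.hstack([cv2.resize(a,(437,350)),cv2.resize(b,(350,350))]))
E
```

```text
clock: 28.2
position: [0.4816, -0.1258, 0.1674]
ee_rot: [1.834, 2.549, -0.001]
force: [-4.6, 0.3, 15.8]
width: 0.648
gripper_force: 25.0
clock: 29.1
position: [0.4817, -0.126, 0.3269]
ee_rot: [1.834, 2.548, 0.001]
force: [-0.6, -0.2, -0.8]
width: 0.997
gripper_force: 0.0
[ 0.48165775 -0.1259862   0.32689159]
[(0.71, [0.4822, -0.1169, 0.1269], [324, 219]), (0.32, [0.4864, 0.0107, 0.1238], [395, 31])]
[(0.63, [0.4849, -0.0967, 0.1234], [345, 214])]
```

View pics/z3.png

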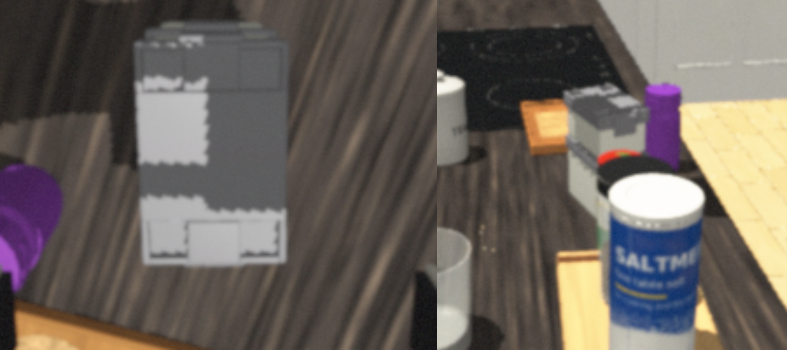

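The small tub sits flush on the big tub in both views. Next is the spice jar.

In the tool's units: 0.05 m is 1, 0.04 m is 0.8, 0.13 rad / 0.7854 = 0.1655.

```bash
python3 -m creep '[[[0, 0, 0], 0.1655, 1], [[0, 0, 0], 0.1655, 1], [[0, 0, 0], 0.0823, 1], [[1, 0, 0], 0, 1], [[1, 0.06, 0], 0, 1], [[0.8, 0.06, 0], 0, 1], [[0.29, 0, 0], 0, 1], [[0, 0, 0.6], 0, 1], [[0, 0, 0], 0, 1], [[0, 0, 0], 0, 1]]'
```

```text
clock: 30.3
position: [0.487, 0.0281, 0.2956]
ee_rot: [-2.221, -2.219, 0.003]
force: [-0.1, 0.1, 0.3]
width: 1.002
gripper_force: 0.0
```

In the tool's units: 0.04 m is 0.8, 0.03 m is 0.6.

```bash
python3 -m creep '[[[0, 0, 0.6], 0, 1], [[0, 0, 0.8], 0, 1], [[0, 0, 0.8], 0, 1], [[0, 0, 0.4], 0, 1], [[0, 0, 0.14], 0, 1], [[0, 0, 0], 0, 1], [[0, 0, 0], 0, 1]]';python3 -m creep '[[[0, 0, 0], 0, 0.3], [[0, 0, 0], 0, 0.3], [[0, 0, 0], 0, 0.3], [[0, 0, 0], 0, 0.3], [[0, 0, 0], 0, 0.3], [[0, 0, 0], 0, 0.3], [[0, 0, 0], 0, 0.3]]' 15
```

```text
clock: 31.0
position: [0.4885, 0.0285, 0.1606]
ee_rot: [2.222, 2.219, 0.002]
force: [-0.0, 0.2, 0.1]
width: 1.002
gripper_force: 0.0
clock: 31.7
position: [0.4875, 0.0286, 0.1592]
ee_rot: [-2.223, -2.22, 0.0]
force: [-0.2, -0.1, -0.3]
width: 0.479
gripper_force: 15.0
```

In the tool's units: -0.05 m is -1, 0.01 m is 0.2.

```bash
python3 -m creep '[[[0, 0, -0.4], 0, 0.3], [[0, 0, -1], 0, 0.3], [[0, 0, -1], 0, 0.3], [[0, 0, -0.8], 0, 0.3], [[-0.6, 0, 0], 0, 0.3], [[-1, 0, 0], 0, 0.3], [[-1, 0, 0], 0, 0.3], [[-1, 0, 0], 0, 0.3], [[-1, 0.2, 0], 0, 0.3], [[-1, 0.2, 0], 0, 0.3]]'
python3 -m creep '[[[-1, 0.16, 0], 0, 0.3], [[-0.8, 0, 0], 0, 0.3], [[-0.26, 0, 0], 0, 0.3], [[0, 0, 0.6], 0, 0.3], [[0, 0, 1], 0, 0.3], [[0, 0, 0.8], 0, 0.3], [[0, 0, 0.6], 0, 0.3], [[0, 0, 0], 0, 0.3], [[0, 0, 0], 0, 0.3]]'
```

```text
clock: 32.7
position: [0.5064, -0.2516, 0.3192]
ee_rot: [2.223, 2.22, -0.001]
force: [1.6, 1.0, -1.6]
width: 0.484
gripper_force: 15.0
clock: 33.6
position: [0.5149, -0.3514, 0.1697]
ee_rot: [-2.221, -2.22, -0.0]
force: [0.7, 0.1, -0.5]
width: 0.484
gripper_force: 15.0
```

In the tool's units: 0.01 m is 0.2, 0.006 m is 0.12.

```bash
python3 -m creep '[[[-0.06, 0, 0.2], 0, 0.3], [[0, 0, 0.12], 0, 0.3], [[0, 0, 0], 0, 0.3], [[0, 0, 0.03], 0, 0.3], [[0, 0, 0], 0, 0.3]]';python3 -m creep '[[[0, 0, 0.03], 0, 0.3], [[0, 0, 0], 0, 0.3]]'
```

```text
clock: 34.1
position: [0.5148, -0.3549, 0.152]
ee_rot: [2.222, 2.22, 0.0]
force: [0.3, -0.0, -1.6]
width: 0.479
gripper_force: 15.0
clock: 34.3
position: [0.5149, -0.3552, 0.1512]
ee_rot: [2.222, 2.219, -0.0]
force: [-1.5, 0.1, 5.0]
width: 0.482
gripper_force: 15.0
```

In the tool's units: -0.05 m is -1, -0.04 m is -0.8.

```bash
python3 -m creep '[[[0, 0, 0], 0, 0.8], [[0, 0, 0], 0, 1], [[0, 0, 0], 0, 1], [[0, 0, -0.6], 0, 1], [[0, 0, -1], 0, 1], [[0, 0, -1], 0, 1], [[0, 0, -0.8], 0, 1], [[1, 0, 0], 0, 1], [[1, 0, 0], 0, 1], [[1, 0, 0], 0, 1]]'
python3 -m creep '[[[1, -0.2, 0], 0, 1], [[1, -0.2, 0], 0, 1], [[1, -0.16, 0], 0, 1], [[1, 0, 0], 0, 1], [[1, 0, 0], 0, 1], [[0.8, 0, 0], 0, 1], [[0.2, 0, 0], 0, 1], [[0, 0, 0.4], 0, 1], [[0, 0, 0], 0, 1], [[0, 0, 0], 0, 1]]'
```

```text
clock: 35.3
position: [0.5146, -0.2033, 0.3206]
ee_rot: [2.223, 2.219, 0.001]
force: [0.7, 0.4, -0.2]
width: 0.998
gripper_force: 0.0
clock: 36.3
position: [0.4875, 0.0917, 0.3002]
ee_rot: [-2.223, -2.219, 0.002]
force: [0.3, -0.2, -0.4]
width: 0.999
gripper_force: 0.0
```

In the tool's units: 0.04 m is 0.8, 0.03 m is 0.6.

```bash
python3 -m creep '[[[0.056, 0, 0.6], 0, 1], [[0, 0, 0.8], 0, 1], [[0, 0, 0.6], 0, 1], [[0, 0, 0.3], 0, 1], [[0, 0, 0], 0, 1], [[0, 0, 0], 0, 1]]';python3 -m creep '[[[0, 0, 0], 0, 0.6], [[0, 0, 0], 0, 0.6], [[0, 0, 0], 0, 0.6], [[0, 0, 0], 0, 0.6], [[0, 0, 0], 0, 0.6], [[0, 0, 0], 0, 0.6]]' 25
```

```text
clock: 36.9
position: [0.4883, 0.095, 0.1861]
ee_rot: [2.223, 2.219, 0.001]
force: [0.7, 0.2, 1.0]
width: 0.997
gripper_force: 0.0
clock: 37.5
position: [0.4878, 0.0955, 0.1856]
ee_rot: [2.222, 2.22, 0.001]
force: [-0.8, -0.9, 6.6]
width: 0.694
gripper_force: 25.0
```

In the tool's units: -0.05 m is -1, -0.04 m is -0.8.

```bash
python3 -m creep '[[[0, 0, -0.4], 0, 0.6], [[0, 0, -0.8], 0, 0.6], [[0, 0, -1], 0, 0.6], [[0, 0, -0.8], 0, 0.6], [[-0.4, 0, 0], 0, 0.6], [[-1, 0, 0], 0, 0.6], [[-1, 0, 0], 0, 0.6], [[-1, 0, 0], 0, 0.6], [[-1, -0.2, 0], 0, 0.6], [[-1, -0.2, 0], 0, 0.6]]'
python3 -m creep '[[[-1, -0.2, 0], 0, 0.6], [[-1, -0.2, 0], 0, 0.6], [[-1, -0.16, 0], 0, 0.6], [[-0.8, 0, 0], 0, 0.6], [[-0.5, 0, 0], 0, 0.6], [[-0.1, 0, 0], 0, 0.6], [[0, 0, 0.4], 0, 0.6], [[0, 0, 0], 0, 0.6], [[0, 0, 0], 0, 0.6]]'
```

```text
clock: 38.5
position: [0.4669, -0.1746, 0.3349]
ee_rot: [-2.222, -2.22, 0.0]
force: [1.1, -0.5, -2.3]
width: 0.695
gripper_force: 25.0
clock: 39.4
position: [0.44, -0.389, 0.315]
ee_rot: [-2.22, -2.22, -0.0]
force: [0.4, -0.7, -1.0]
width: 0.693
gripper_force: 25.0
```

In the tool's units: 0.04 m is 0.8, 0.03 m is 0.6.

```bash
python3 -m creep '[[[-0.1, 0, 0.6], 0, 0.6], [[0, 0, 0.8], 0, 0.6], [[0, 0, 0.8], 0, 0.6], [[0, 0, 0.4], 0, 0.6], [[0, 0, 0.1], 0, 0.6], [[0, 0, 0], 0, 0.6], [[0, 0, 0.02], 0, 0.6], [[0, 0, 0], 0, 0.6]]';python3 -m creep '[[[0, 0, 0.03], 0, 0.6], [[0, 0, 0], 0, 0.6]]'
```

```text
clock: 40.2
position: [0.4408, -0.3955, 0.1809]
ee_rot: [2.221, 2.218, 0.0]
force: [0.5, -0.4, -2.7]
width: 0.699
gripper_force: 25.0
clock: 40.4
position: [0.4401, -0.3952, 0.1782]
ee_rot: [2.222, 2.22, -0.0]
force: [-0.1, 0.7, -1.9]
width: 0.696
gripper_force: 25.0
```

In the tool's units: 0.001 m is 0.02.

```bash
python3 -m creep '[[[0, 0, 0.02], 0, 0.6], [[0, 0, 0], 0, 0.6], [[0, 0, 0.02], 0, 0.6], [[0, 0, 0], 0, 0.6]]'
```

```text
clock: 40.8
position: [0.4402, -0.3962, 0.1776]
ee_rot: [2.222, 2.218, -0.001]
force: [-3.7, 1.2, 12.7]
width: 0.698
gripper_force: 25.0
```

In the tool's units: -0.05 m is -1, -0.03 m is -0.6.

```bash
python3 -m creep '[[[0, 0, 0], 0, 0.8], [[0, 0, 0], 0, 1], [[0, 0, 0], 0, 1], [[0, 0, -0.6], 0, 1], [[0, 0, -1], 0, 1], [[0, 0, -1], 0, 1], [[0, 0, -0.4], 0, 1], [[1, 0.2, 0], 0, 1], [[1, 0.2, 0], 0, 1], [[1, 0.2, 0], 0, 1]]'
python3 -m creep '[[[1, 0.2, 0], 0, 1], [[1, 0.12, 0], 0, 1], [[1, 0, 0], 0, 1], [[1, 0, 0], 0, 1], [[1, 0, 0], 0, 1], [[1, 0, 0], 0, 1], [[1, 0, 0], 0, 1], [[1, 0, 0], 0, 1], [[0.4, 0, 0], 0, 1], [[0, 0, 0], 0, 1]]';python3 -m creep '[[[0, 0, 0.4], 0, 1], [[0, 0, 0], 0, 1], [[0, 0, 0], 0, 1]]'
```

```text
clock: 41.8
position: [0.4696, -0.2464, 0.3258]
ee_rot: [2.223, 2.219, 0.0]
force: [1.2, 0.6, 1.0]
width: 1.003
gripper_force: 0.0
clock: 42.8
position: [0.4848, 0.1747, 0.3258]
ee_rot: [-2.214, -2.226, -0.002]
force: [-0.4, -1.1, 0.9]
width: 1.0
gripper_force: 0.0
clock: 43.1
position: [0.4858, 0.1695, 0.3057]
ee_rot: [-2.224, -2.219, 0.002]
force: [-0.2, -0.0, -0.2]
width: 1.001
gripper_force: 0.0
```

In the tool's units: 0.04 m is 0.8, 0.03 m is 0.6.

```bash
python3 -m creep '[[[0.1, 0.02, 0.6], 0, 1], [[0, 0, 0.8], 0, 1], [[0, 0, 0.6], 0, 1], [[0, 0, 0.4], 0, 1], [[0, 0, 0.06], 0, 1], [[0, 0, 0], 0, 1], [[0, 0, 0], 0, 1]]';python3 -m creep '[[[0, 0, 0], 0, 0.6], [[0, 0, 0], 0, 0.6], [[0, 0, 0], 0, 0.6], [[0, 0, 0], 0, 0.6], [[0, 0, 0], 0, 0.6], [[0, 0, 0], 0, 0.6]]' 30
```

```text
clock: 43.8
position: [0.4876, 0.1758, 0.1842]
ee_rot: [2.223, 2.219, 0.003]
force: [0.3, 0.1, 0.7]
width: 1.001
gripper_force: 0.0
clock: 44.4
position: [0.4869, 0.1757, 0.183]
ee_rot: [2.222, 2.22, 0.0]
force: [-0.7, -1.5, 5.8]
width: 0.724
gripper_force: 30.0
```

In the tool's units: -0.05 m is -1, -0.04 m is -0.8.

```bash
python3 -m creep '[[[0, 0, -0.4], 0, 0.6], [[0, 0, -0.8], 0, 0.6], [[0, 0, -1], 0, 0.6], [[0, 0, -0.8], 0, 0.6], [[-0.4, 0, 0], 0, 0.6], [[-1, 0, 0], 0, 0.6], [[-1, 0, 0], 0, 0.6], [[-1, 0, 0], 0, 0.6], [[-1, -0.2, 0], 0, 0.6], [[-1, -0.2, 0], 0, 0.6]]'
python3 -m creep '[[[-1, -0.2, 0], 0, 0.6], [[-1, -0.2, 0], 0, 0.6], [[-1, -0.2, 0], 0, 0.6], [[-1, 0, 0], 0, 0.6], [[-0.5, 0, 0], 0, 0.6], [[0, 0, 0], 0, 0.6], [[0, 0, 0.4], 0, 0.6], [[0, 0, 0], 0, 0.6], [[0, 0, 0], 0, 0.6]]'
```

```text
clock: 45.4
position: [0.4657, -0.0944, 0.332]
ee_rot: [-2.222, -2.219, 0.001]
force: [1.3, -0.7, -4.1]
width: 0.726
gripper_force: 30.0
clock: 46.3
position: [0.437, -0.3135, 0.3123]
ee_rot: [-2.22, -2.22, 0.0]
force: [0.3, 0.8, -3.5]
width: 0.727
gripper_force: 30.0
```

In the tool's units: -0.008 m is -0.16.

```bash
python3 -m creep '[[[-0.16, 0, 0], 0, 0.6], [[0, 0, 0], 0, 0.6], [[0, 0, 0], 0, 0.6], [[0, 0, 0], 0, 0.6]]'
```

```text
clock: 46.7
position: [0.4373, -0.3224, 0.313]
ee_rot: [2.222, 2.22, 0.0]
force: [0.1, 0.4, -3.7]
width: 0.727
gripper_force: 30.0
```

In the tool's units: 0.04 m is 0.8, 0.03 m is 0.6.

```bash
python3 -m creep '[[[-0.02, 0, 0.6], 0, 0.6], [[0, 0, 0.8], 0, 0.6], [[0, 0, 0.8], 0, 0.6], [[0, 0, 0.4], 0, 0.6], [[0, 0, 0.1], 0, 0.6], [[0, 0, 0], 0, 0.6], [[0, 0, 0.03], 0, 0.6], [[0, 0, 0], 0, 0.6]]';python3 -m creep '[[[0, 0, 0.02], 0, 0.6], [[0, 0, 0], 0, 0.6]]'
```

```text
clock: 47.5
position: [0.4379, -0.3239, 0.1775]
ee_rot: [2.221, 2.218, 0.001]
force: [-0.3, 0.5, -4.9]
width: 0.72
gripper_force: 30.0
clock: 47.7
position: [0.4373, -0.3236, 0.1758]
ee_rot: [2.222, 2.219, 0.0]
force: [-0.4, -0.7, -3.8]
width: 0.723
gripper_force: 30.0
```

In the tool's units: 0.001 m is 0.02.

```bash
python3 -m creep '[[[0, 0, 0.02], 0, 0.6], [[0, 0, 0], 0, 0.6], [[0, 0, 0.02], 0, 0.6], [[0, 0, 0], 0, 0.6]]'
```

```text
clock: 48.1
position: [0.4375, -0.3235, 0.175]
ee_rot: [2.222, 2.219, -0.001]
force: [-4.9, 3.9, 16.0]
width: 0.727
gripper_force: 30.0
```

In the tool's units: -0.05 m is -1, -0.03 m is -0.6.

```bash
python3 -m creep '[[[0, 0, 0], 0, 0.8], [[0, 0, 0], 0, 1], [[0, 0, 0], 0, 1], [[0, 0, -0.6], 0, 1], [[0, 0, -1], 0, 1], [[0, 0, -1], 0, 1], [[0, 0, -1], 0, 1], [[-0.4, -0.4, 0], 0, 1], [[0, 0, 0], 0, 1], [[0, 0, 0], 0, 1]]'
python3 - <<'E'
from h import *
p,T=look('wrist');a=p['image']
for n in ['drum','lidded_jar','spice_jar','small_tub']:print(n,find(p,T,n))
p,T=look('top');b=p['image'][220:340,260:500]
for n in ['drum','lidded_jar','spice_jar','small_tub','canister','glass_tumbler']:print(n,find(p,T,n))
cv2.imwrite('pics/z4.png',np.hstack([cv2.resize(a,(400,300)),cv2.resize(b,(400,300))]))
E
```

```text
clock: 49.1
position: [0.4167, -0.3438, 0.353]
ee_rot: [-2.224, -2.218, 0.0]
force: [0.5, 0.4, 0.7]
width: 1.002
gripper_force: 0.0
drum [(0.62, [0.4344, -0.3209, 0.155], [345, 200])]
lidded_jar [(0.62, [0.438, -0.3923, 0.1367], [347, 287])]
spice_jar [(0.97, [0.5108, -0.3539, 0.1164], [438, 232]), (0.78, [0.3972, -0.2172, 0.1043], [292, 46])]
small_tub [(0.52, [0.5091, -0.3543, 0.119], [437, 233])]
drum [(0.96, [0.4383, -0.3107, 0.1589], [412, 298])]
lidded_jar [(0.88, [0.4331, -0.3771, 0.1342], [448, 303])]
spice_jar [(0.97, [0.3959, -0.2087, 0.1088], [348, 323]), (0.58, [0.5133, -0.3496, 0.1128], [427, 258])]
small_tub [(0.88, [0.4819, -0.1246, 0.1266], [301, 272])]
canister [(0.65, [0.6664, -0.2847, 0.0968], [389, 178])]
glass_tumbler [(0.55, [0.6764, 0.1218, 0.0496], [180, 176])]
```

View pics/z4.png

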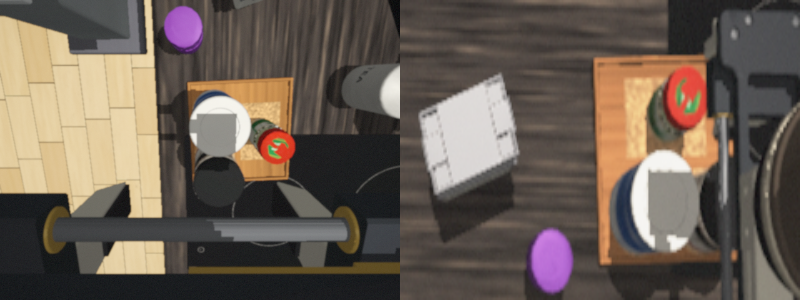

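The drum, jar and spice jar stand upright on the tray: drum at (220,125), jar at (218,180) and spice jar at (275,145) in the left half. The stack sits square, the gripper touches nothing, and the networks place the drum and jar within a few mm of where they started.

```bash
python3 -c "
from h import *
print(workorder.sign_off())"
```

```text
the job is handed in; nothing more can be done
None
```

I handed the job in at about 49 s with the small tub seated on the big tub, the jar and drum back within a few millimetres of their starting spots, and the spice jar on the oblong cork patch; the sign-off returned no verdict.

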